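# Clamp a heel pad in the sole-cementing press, to the knob's click

## Robot

A 7-joint arm with a two-finger parallel gripper is mounted at the origin on the work surface. World frame = base frame: x ahead of the robot, y to its left, z up, the work surface at z = 0. Lengths are in m, angles in rad, forces in N, time in s.
With the tool pointing down it reaches from about 0.425 to 0.95 m from the base axis. Payload 16.7 kg.
Tool frame: the origin (TCP) lies midway between the tips of the shut fingers; the grasp point (between the pads) lies 19 mm behind it; z points along the fingers, y is the line along which they close (so a half turn about z gives the same grasp; the last joint's range is limited). The gripper opens to 94 mm and grips with 3 to 60 N. Pads are 16 mm wide; open, the fingers measure 119 mm over their backs; the gripper's body (75 mm by 177 mm) begins 78 mm behind the grasp point.
Start: joints at [1.167, 0.426, 0.074, 1.606, -0.034, 1.111, -0.067], TCP at [0.169, -0.653, 0.205] pointing down, gripper open.
Joint ranges: [-2.85, 2.85], [-0.5, 2.14], [-1.23, 1.37], [0.21, 2.46], [-1.02, 4.16], [0.16, 2.05], [-2.73, 2.73]. Speed limits (rad/s): [1.89, 1.89, 2.39, 2.39, 3.01, 3.01, 3.01].

## Interface

Orientations are given as [roll, pitch, yaw] about the fixed x, y, z axes, in that order (R = Rz(yaw) Ry(pitch) Rx(roll)).
In Python, from rig import * gives the robot as it stands.
- The arm moves only by the tool carry_out, never from a script. Its argument "commands" is one flat list of numbers, 5 for each row, row after row: the shift along the tool's x, y, z in cm, then the turn about the tool's z in degrees, then the opening, from 0 (shut) to 1 (fully open). In form: [dx, dy, dz, roll, hand, dx, dy, dz, roll, hand, ...]. A call has 1 to 8 rows; each row is the pose to reach, as a shift and turn from the pose commanded when the call began, along the tool's axes at that moment; what a row does not reach only later rows make up. A row lasts 1/10 s, in which the tool goes at most 50 mm and 8.59 degrees, less where a joint would pass 70% of its speed; a pose out of reach is approached as far as the arm can. A call with a gripper value outside its range is refused whole. The fingers move at their own pace and stop on an object; "grip_force" is the grip in N (left out, the last holds). Time passes only in rows, so rows that repeat a pose let the fingers close. It gives the time, the measured TCP pose, the force, the opening and the grip force at its end, in the units of the state.
- sense(): the state, without advancing time (a new reading comes with each control period).
- read_camera(name): name is "side" or "top"; returns a dict with "color" (420x560x3 uint8, red, green, blue), "intrinsics" (3x3 intrinsics, pixels), "distortion" ([k1, k2, p1, p2, k3] as OpenCV has them; the pictures are not rectified), "pose" (4x4, takes a point from camera to world coordinates). Camera axes: x right, y down, z forward; pixel columns grow to the right and rows downward; lengths in m; the calibration is good to about 2 mm. A picture is of the moment at which its call begins. There is no depth.
- sign_off(): hands the job in; it is judged then, once.
The state is a dict: "time_s": time; "qpos": joint angles; "qd": joint speeds; "tau": joint torques, N m; "eef_pos": TCP position; "tool_rot": TCP orientation; "force": force on the tool from outside, world axes, zero at the start; "torque": the same for the moment, N m; "opening": finger opening in m; "gripper_force": force on a finger pad.
Only numpy, scipy, OpenCV 4.12 (cv2) and the standard library are available. Lean on these libraries where they do the work, as an engineer would, in place of code of your own. Each camera call takes 0.05 s, during which the arm holds its last target. There are 200 camera calls.

## Task

A boot sole sits upside down in the small cementing press: lay the loose heel pad flat on the bare heel of that sole, studs up, its round end to the round back of the heel and an even margin all round. Then swing the press arm home over the heel, right up to its stop, and turn the black knob on top of it clockwise, regripping as often as you need, until the foot clamps the pad and the knob's torque limiter slips with one click; stop there, because a second click is too much. Let go and leave the pad clamped, with the larger pad and the other things on the bench left where they are.

Things in the scene. Friction and masses are not known exactly. Their poses are not given: they have to be found in the camera images.
- heel_pad: Loose heel pad: dusty-pink rubber, D-shaped from above, 56 mm wide (x), 62 mm long (y), 12 mm thick over its studs, 40 g. Straight parallel sides from y = -3 to +27 mm, straight front edge at y = +31 mm, half-round back to y = -31 mm. Flat underside. Starts flat on the bench, studs up, right or left of the press. Origin: middle of its underside, z up.
- pad_front (a point): Middle of the straight front edge of the heel pad, at its underside, 31 mm along +y from the pad's origin.
- heel_seat (a point): Middle of the sole's bare heel, on its flat top, 50 mm above the bench: where the heel pad's origin belongs. The cream heel has the same D shape, 69 mm (x) by 76 mm (y), with a slightly darker roughened patch of the pad's own size in its middle. Axes as the press: +y to the toe, -y to the round back, z up. A pad laid right has the same axes (straight edge to +y).
- press: Fixed cementing press, turned up to 0.3 rad. Grey bed 150 (x) by 300 (y) by 12 mm; on it, upside down, a cream boot sole, 290 mm long, toe to +y. Its front part already has a bonded pad (top 48 mm above the bench); the heel is bare. Black cheeks 36 mm high at its waist. Origin: middle of the bed at bench height, axes: y along the sole, z up.
- post_top (a point): Top of the round steel post beside the heel, 128 mm above the bench, at x = +110, y = -107 mm of the press: the upright axis that the swing arm turns about. The collar on it is 48 mm across.
- swing (a joint): Swing arm's angle about the post (rad). 0: home on its stop, pointing from the post to the press's -x, foot over the middle of the heel. Positive: swung out, anticlockwise from above, to the press's -y side; starts at 1.2 to 1.6. Stiff (0.45 N m, 4 N at the knob), stays where left. Grey bar 24 mm wide, 94 to 122 mm above the bench. Swing it by holding or pushing the knob.
- foot: Round rubber-faced foot, 40 mm across, under the arm's end, on the screw's axis 110 mm from the post's. It does not turn; it goes straight down as the screw is tightened, 12 mm a full turn (1.9 mm per rad). It starts 2 to 5 mm higher than the top of a pad laid on the heel. Origin: middle of its underside.
- knob_grip (a point): Middle of the black fluted knob on top of the screw, on its axis. Knob: round, 42 mm across, 28 mm high (14 mm above and below this point); this point starts about 150 mm above the bench and sinks with the screw. Below the knob: a collar 33 mm across, 8 mm high, then a brass nut (to 124 mm) and the arm (to 120 mm). Upright axis. Clockwise from above tightens.
- screw: The upright screw that carries foot and knob. It turns with about 0.25 N m while the foot is free; once the foot meets the pad the torque rises within about a rad to 0.4 N m, where the knob slips on it. It stays tight when let go. Tightening torque holds the arm against its stop. Origin: on its axis, at the foot's underside.
- knob: The knob's torque limiter: a sprung ball in 8 notches. At about 0.4 N m the ball climbs out and the knob slips; the torque falls to nothing at half a notch (0.39 rad), reverses, and the ball snaps into the next notch, 0.785 rad on: one click. Let go before half a notch, the knob springs back and has not clicked. Needs a firm grip, 30 to 40 N. Origin: on its axis, at its underside.
- knob_mark (a point): Outer part of the white line on the knob's top face, 16 mm from its axis. At the start it points along the x axis of screw_end; each click carries it 0.785 rad clockwise (from above) against the screw.
- screw_end (a point): Middle of the steel screw end, 12 mm across, that shows in the knob's top face; a white line on it lies along its x axis. The axes turn with the screw, z up. The angle from its x axis to the knob's white line, towards -y, is how far the knob has slipped.
- front_pad: Bystander: a larger, oval dusty-pink front pad, 82 by 112 mm, 12 mm thick, lying studs up on the other side of the press from the heel pad; not needed now. Origin: middle of its underside.
- tumbler: Bystander: glass tumbler, 72 mm across, 130 mm high, standing beyond the press. Origin: middle of its underside.
- tape_roll: Bystander: roll of black tape lying flat, 100 mm across, 45 mm high. Origin: middle of its underside.
- glue_brush: Bystander: a flat glue brush with a wooden handle, 200 mm long, lying on the bench at the right. Origin: at its middle, underneath.
Not all that is in view belongs to the job. What is shaped like the heel_pad but green is not meant.

How it is judged:
By the outcome, as a careful person would: the job done as asked, in the order asked, and still so for the second after the job is handed in, with the robot touching nothing.
It also fails if it takes over 72 s, if anything falls off the work surface, if the arm or the gripper's body presses on something with over 40 N, if the wrist force passes 120 N, or if a joint passes its speed limit or range.

## Working session

There is one attempt and no reset: what is moved stays moved. The work goes in short steps, Python scripts to look and compute and a tool call to move; the robot and the scene stay as the last step left them, time stands still between calls to the robot, and variables do not carry over. Pictures are saved under pics/ and viewed, at most 10 in all, crops included, and the job is handed in when it is done.

Besides the shell and the picture viewer there is one more tool, called after "Emit:" as name(argument=value, ...), one argument or row to a line, values as JSON. carry_out: Moves the arm, as the interface text tells. Its arguments: {"type":"object","properties":{"commands":{"type":"array"},"grip_force":{"type":"number"}},"required":["commands"]}

```bash
ls; mkdir -p pics; python3 - <<'E'
from rig import *
import cv2,numpy as np
s=sense();print({k:np.round(v,3).tolist() for k,v in s.items()})
for n in("top","side"):
    c=read_camera(n);cv2.imwrite(f"pics/{n}0.png",c["color"][:,:,::-1]);print(n,np.round(c["intrinsics"],1).tolist(),np.round(c["distortion"],4),np.round(c["pose"],3).tolist())
E
```

```text
pics
{'time_s': 0.0, 'qpos': [1.168, 0.427, 0.074, 1.607, -0.034, 1.111, -0.067], 'qd': [-0.001, -0.001, 0.001, -0.0, 0.0, 0.001, -0.0], 'tau': [0.0, -93.581, 3.667, -45.418, -0.049, 0.02, 0.0], 'eef_pos': [0.169, -0.653, 0.205], 'tool_rot': [-3.14, 0.0, 0.254], 'force': [-0.3, 0.974, -0.056], 'torque': [-0.027, -0.014, 0.009], 'gripper_force': 0.0, 'opening': 0.094}
top [[472.0, 0.0, 273.1], [0.0, 472.0, 204.3], [0.0, 0.0, 1.0]] [-0.0843  0.      0.      0.      0.    ] [[0.023, -0.997, 0.08, 0.501], [-1.0, -0.024, -0.01, 0.004], [0.012, -0.08, -0.997, 1.262], [0.0, 0.0, 0.0, 1.0]]
side [[465.8, 0.0, 283.6], [0.0, 465.8, 206.3], [0.0, 0.0, 1.0]] [-0.1445  0.      0.      0.      0.    ] [[-0.818, -0.349, 0.458, 0.093], [-0.576, 0.507, -0.641, 0.672], [-0.009, -0.788, -0.615, 0.744], [0.0, 0.0, 0.0, 1.0]]
```

View pics/top0.png

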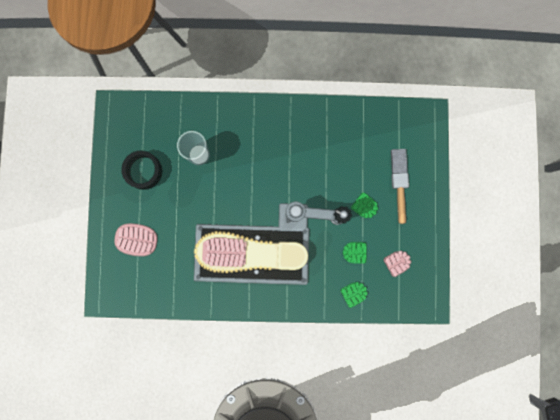

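View pics/side0.png

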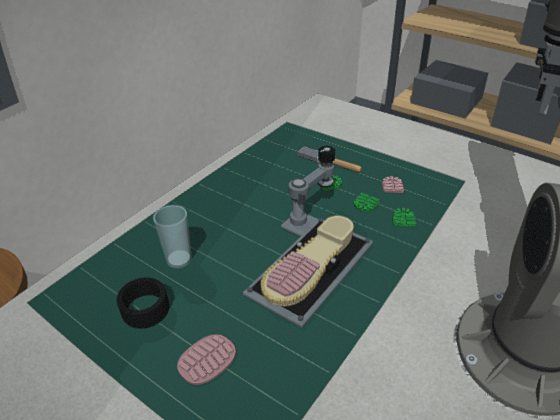

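The top picture shows the press with its toe to the left, the heel at about (290,255), the post at (296,212) and the knob at (342,214). The pink candidates are the D-shaped pad at (398,263) and the larger oval at (135,240), which is the bystander. The D shapes at (365,205), (355,252) and (355,294) are green, so they are decoys. That leaves the pink one at (398,263), which I'll confirm in a crop.

```bash
cat > h.py <<'E'
from rig import *
import cv2,numpy as np
def ray(c,px):
    p=cv2.undistortPoints(np.float64(px).reshape(-1,1,2),c["intrinsics"],np.float64(c["distortion"])).reshape(-1,2)
    d=np.c_[p,np.ones(len(p))]@np.array(c["pose"])[:3,:3].T
    return np.array(c["pose"])[:3,3],d
def plane(c,px,z):
    o,d=ray(c,px); return (o+d*((z-o[2])/d[:,2])[:,None])[:,:2]
def proj(c,P):
    T=np.linalg.inv(np.array(c["pose"]))
    return cv2.projectPoints(np.float64(P).reshape(-1,1,3),cv2.Rodrigues(T[:3,:3])[0],T[:3,3],c["intrinsics"],np.float64(c["distortion"]))[0].reshape(-1,2)
def tri(cs,pxs):
    A=np.zeros((3,3));b=np.zeros(3)
    for c,p in zip(cs,pxs):
        o,d=ray(c,[p]);d=d[0]/np.linalg.norm(d[0]);M=np.eye(3)-np.outer(d,d);A+=M;b+=M@o
    return np.linalg.solve(A,b)
def hsv(c): return cv2.cvtColor(c["color"],cv2.COLOR_RGB2HSV)
def blobs(m,amin=60):
    cs=[k for k in cv2.findContours(m.astype(np.uint8),cv2.RETR_EXTERNAL,cv2.CHAIN_APPROX_NONE)[0] if cv2.contourArea(k)>amin]
    return cs
E
python3 - <<'E'
from h import *
c=read_camera("top");im=c["color"];H=hsv(c)
a=cv2.resize(im[235:295,365:430],None,fx=6,fy=6,interpolation=cv2.INTER_CUBIC)
b=cv2.resize(im[195:290,240:360],None,fx=3.3,fy=3.79,interpolation=cv2.INTER_CUBIC)[:360]
cv2.imwrite("pics/crop1.png",np.hstack([a,b])[:,:,::-1])
pm=((H[...,0]>165)|(H[...,0]<8))&(H[...,1]>25)&(H[...,2]>110); pm[:,:360]=0;pm[:235]=0;pm[295:]=0;pm[:,430:]=0
for k in blobs(pm,30):
    P=plane(c,k.reshape(-1,2),.008); r=cv2.minAreaRect((P*1000).astype(np.float32));print("pad",np.round(r[0],1),np.round(r[1],1),round(r[2],1), cv2.contourArea(k))
# print pixel HSV samples on heel
for u,v in[(260,255),(275,255),(290,255),(303,255),(307,240),(398,263),(335,214),(342,214),(296,212)]: print(u,v,H[v,u],im[v,u])
E
```

```text
pad [ 455.9 -345.7] [56.7 65.7] 30.1 419.5
260 255 [ 31  35 241] [240 241 208]
275 255 [ 29  37 240] [240 239 205]
290 255 [ 25  50 236] [236 229 190]
303 255 [ 25  50 236] [236 229 190]
307 240 [ 97  25 131] [118 128 131]
398 263 [179  56 202] [202 158 159]
335 214 [83 60 38] [29 38 36]
342 214 [ 97  10 226] [217 224 226]
296 212 [101  19 217] [201 211 217]
```

View pics/crop1.png

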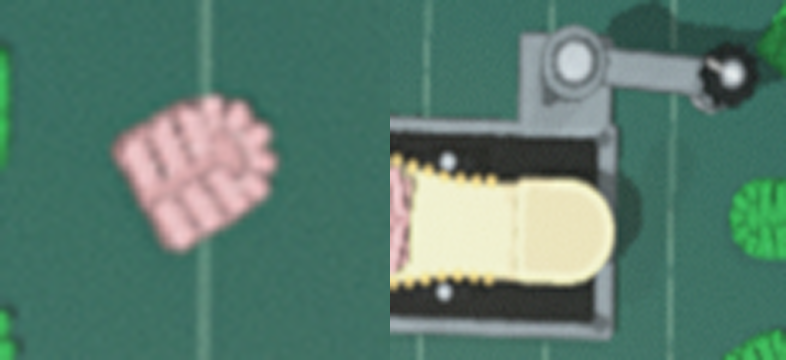

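The crop confirms the pink D pad: its straight edge faces lower left and its round end upper right, so yaw is about +30°. The heel patch, post and knob are visible too.

```bash
python3 - <<'E'
from h import *
c=read_camera("top");H=hsv(c).astype(int);h,s,v=H[...,0],H[...,1],H[...,2]
def sub(m,box):
    o=np.zeros_like(m);x0,y0,x1,y1=box;o[y0:y1,x0:x1]=m[y0:y1,x0:x1];return o
def rep(n,m,z,amin=40):
    for k in blobs(m,amin):
        P=plane(c,k.reshape(-1,2),z)*1000;r=cv2.minAreaRect(P.astype(np.float32));M=cv2.moments(k);
        ce=plane(c,[[M['m10']/M['m00'],M['m01']/M['m00']]],z)[0]*1000
        print(n,"rect",np.round(r[0],1),np.round(r[1],1),round(r[2],1),"cent",np.round(ce,1),"px",np.round([M['m10']/M['m00'],M['m01']/M['m00']],1))
patch=sub((h>20)&(h<28)&(s>43)&(s<62)&(v>215),(270,235,312,275))
rep("patch",patch,.05)
cream=sub((h>18)&(h<36)&(s>20)&(s<110)&(v>200),(278,230,315,280)); rep("heel",cream,.05)
post=sub((s<40)&(v>190),(284,200,308,224)); rep("post",post,.128,20)
scr=sub((s<30)&(v>180),(330,200,356,228)); rep("screwend",scr,.164,5)
kn=sub((v<60),(325,200,360,230)); rep("knob",kn,.164,30)
# bed: non-green region -> rect at 12mm
ng=sub(~((h>70)&(h<95)&(s>80)),(185,222,315,290)); 
print(H[230,250],H[280,250],H[255,320],H[300,250])
ng=sub((s<45)&(v>80)&(v<170)&(h>90),(185,218,318,290));ng=cv2.morphologyEx(ng.astype(np.uint8),cv2.MORPH_CLOSE,np.ones((3,3))); rep("bed",ng,.012,300)
E
```

```text
patch rect [470.5 -51.4] [58.6 76.8] 1.2 cent [469.2 -56.5] px [291.  255.1]
heel rect [466.9 -60.4] [66.3 74.2] 1.3 cent [467.6 -56.9] px [291.1 255.7]
post rect [577.1 -60.1] [19.3 19.3] 1.2 cent [577.3 -60.9] px [295.3 210.9]
screwend rect [ 570.3 -170.6] [9.4 9.4] 1.3 cent [ 570.2 -171. ] px [343.2 214. ]
knob rect [ 570.3 -169.4] [37.9 38.4] 46.1 cent [ 569.2 -170. ] px [342.8 214.5]
[90 14 73] [ 99  20 164] [ 81 108 106] [ 82  97 123]
bed rect [421.   47.3] [297.6  52.9] 89.3 cent [406.6  43.6] px [251.7 277.7]
bed rect [533.   45.8] [297.2  79.1] 87.8 cent [541.   -3.5] px [270.8 227. ]
```

```bash
cat >> h.py <<'E'
def delta(pos,yawdeg):
    s=sense();p=np.array(s["eef_pos"]);r=s["tool_rot"];y=r[2]
    d=np.array(pos)-p
    dy=(yawdeg-np.degrees(y)+180)%360-180
    print("at",np.round(p*1000,1),"yaw",round(np.degrees(y),2),"rp",np.round(r[:2],3),"q7",round(s["qpos"][6],2),"F",np.round(s["force"],1),"->dx,dy,dz cm,roll",np.round([100*(d[0]*np.cos(y)+d[1]*np.sin(y)),100*(d[0]*np.sin(y)-d[1]*np.cos(y)),-100*d[2],-dy],2))
E
python3 - <<'E'
from h import *
c=read_camera("top");H=hsv(c).astype(int);s,v=H[...,1],H[...,2]
# bed outer long edges: green->grey transition per column
top=[];bot=[]
S=cv2.GaussianBlur(s.astype(np.float32),(3,3),0)
def cross(col,r0,r1):
    p=S[r0:r1,col];i=np.where((p[:-1]-60)*(p[1:]-60)<0)[0]
    return r0+i[0]+(p[i[0]]-60)/(p[i[0]]-p[i[0]+1]) if len(i) else None
for u in range(200,275):
    a=cross(u,215,235)
    if a:top.append((u,a))
for u in range(200,303):
    b=S[::-1];p=S[274:296,u];i=np.where((p[:-1]<60)&(p[1:]>=60))[0]
    if len(i):bot.append((u,274+i[-1]+(60-p[i[-1]])/(p[i[-1]+1]-p[i[-1]])))
for n,e in(("far",top),("near",bot)):
    P=plane(c,e,.012 if n=="far" else .006)
    for _ in range(3):
        f=np.polyfit(P[:,1],P[:,0],1);r=abs(np.polyval(f,P[:,1])-P[:,0]);P=P[r<max(.002,np.median(r)*2)]
    print(n,len(P),"x at y=-.06:",np.polyval(f,-.06),"yaw deg",np.degrees(-np.arctan(f[0])))
delta([.453,-.341,.07],120)
E
```

```text
far 75 x at y=-.06: 0.5434665172818964 yaw deg -0.40263015734108143
near 103 x at y=-.06: 0.39196962453281253 yaw deg -0.49069525100085126
at [ 169.4 -653.2  205.2] yaw 14.54 rp [-3.141  0.   ] q7 -0.07 F [-0.6  0.1  0.1] ->dx,dy,dz cm,roll [  35.29  -23.1    13.52 -105.46]
```

Emit:
carry_out(
  commands=[10,-6.5,5,-26,1,20,-13,9,-53,1,28,-18.5,12,-79,1,35.3,-23.1,13.5,-105.4,1,35.3,-23.1,13.5,-105.4,1,35.3,-23.1,13.5,-105.4,1,35.3,-23.1,13.5,-105.4,1,35.3,-23.1,13.5,-105.4,1],
)

```text
time_s: 1.05
eef_pos: [0.4263, -0.3704, 0.0823]
tool_rot: [3.141, 0.0, 1.46]
force: [0.0, -0.8, 0.8]
opening: 0.094
gripper_force: 0.0
```

```bash
python3 -c "
from h import *
delta([.453,-.341,.0015],120)"
```

```text
at [ 426.3 -370.4   82.3] yaw 83.63 rp [3.141 0.   ] q7 0.35 F [ 0.  -0.8  0.8] ->dx,dy,dz cm,roll [  3.21   2.33   8.08 -36.37]
```

Emit:
carry_out(
  commands=[3.2,2.3,2,-18,1,3.2,2.3,3,-36.4,1,3.2,2.3,4,-36.4,1,3.2,2.3,4,-36.4,1,3.2,2.3,4,-36.4,1,3.2,2.3,6,-36.4,1,3.2,2.3,7.5,-36.4,1,3.2,2.3,7.8,-36.4,1],
)

```text
time_s: 1.85
eef_pos: [0.4508, -0.3422, 0.0028]
tool_rot: [-3.141, -0.002, 2.089]
force: [-0.1, 0.1, 0.1]
opening: 0.094
gripper_force: 0.0
```

```bash
python3 -c "
from h import *
delta([.453,-.341,.0015],120)"
```

```text
at [ 450.8 -342.2    2.8] yaw 119.68 rp [-3.141e+00 -2.000e-03] q7 0.77 F [-0.1  0.1  0.1] ->dx,dy,dz cm,roll [-0.01  0.25  0.13 -0.32]
```

Emit:
carry_out(
  commands=[0,0.1,0.1,0,1,0,0.1,0.1,0,0.3,0,0.1,0.1,0,0.3,0,0.1,0.1,0,0.3,0,0.1,0.1,0,0.3,0,0.1,0.1,0,0.3,0,0.1,0.1,0,0.3,0,0.1,0.1,0,0.3],
  grip_force=15,
)

```text
time_s: 2.65
eef_pos: [0.4527, -0.3424, 0.0038]
tool_rot: [3.142, 0.0, 2.089]
force: [-1.9, -0.1, 3.6]
opening: 0.0556
gripper_force: 15.0
```

```bash
python3 -c "
from h import *
delta([.4675,-.0561,.1],89.55)"
```

```text
at [ 452.7 -342.4    3.8] yaw 119.69 rp [3.142 0.   ] q7 0.77 F [-1.9 -0.1  3.6] ->dx,dy,dz cm,roll [24.14 15.46 -9.62 30.14]
```

Emit:
carry_out(
  commands=[0,0,-3,0,0.3,0,0,-7,0,0.3,2.5,1.5,-9.6,5,0.3,6,3.9,-9.6,10,0.3,10,6.4,-9.6,17,0.3,14,9,-9.6,23,0.3,18,11.5,-9.6,30.1,0.3,22,14.1,-9.6,30.1,0.3],
)

```text
time_s: 3.45
eef_pos: [0.4659, -0.0797, 0.0998]
tool_rot: [3.141, 0.0, 1.558]
force: [1.3, -0.0, 0.1]
opening: 0.0556
gripper_force: 15.0
```

```bash
python3 -c "
from h import *
delta([.4675,-.0561,.057],89.55);print(sense()['opening'])"
```

```text
at [465.9 -79.7  99.8] yaw 89.29 rp [3.141 0.   ] q7 -0.15 F [ 1.3 -0.   0.1] ->dx,dy,dz cm,roll [ 2.36  0.13  4.28 -0.26]
0.0556027627093708
```

Emit:
carry_out(
  commands=[1.2,0.1,0,0,0.3,2.3,0.1,1,-0.2,0.3,2.3,0.1,2,-0.2,0.3,2.3,0.1,3,-0.2,0.3,2.3,0.1,4,-0.2,0.3,2.3,0.1,4,-0.2,0.3,2.3,0.1,4,-0.2,0.3],
)

```text
time_s: 4.15
eef_pos: [0.4671, -0.0588, 0.0594]
tool_rot: [-3.141, -0.0, 1.566]
force: [0.4, 0.2, -0.7]
opening: 0.0559
gripper_force: 15.0
```

```bash
python3 - <<'E'
from h import *
delta([.4675,-.0561,.0535],89.55)
for n,b in(("top",(150,290,230,330)),("side",(150,280,250,410))):
    c=read_camera(n);cv2.imwrite(f"pics/p_{n}.png",0)if 0 else None
    y0,y1,x0,x1=b; globals()[n]=cv2.resize(c["color"][y0:y1,x0:x1],(390,390*(y1-y0)//(x1-x0)),interpolation=cv2.INTER_CUBIC)
h=max(top.shape[0],side.shape[0]);f=lambda a:np.pad(a,((0,h-a.shape[0]),(0,0),(0,0)))
cv2.imwrite("pics/place1.png",np.hstack([f(top),f(side)])[:600,:,::-1])
E
```

```text
at [467.1 -58.8  59.4] yaw 89.75 rp [-3.141 -0.   ] q7 -0.24 F [ 0.4  0.2 -0.7] ->dx,dy,dz cm,roll [0.27 0.03 0.59 0.2 ]
```

View pics/place1.png

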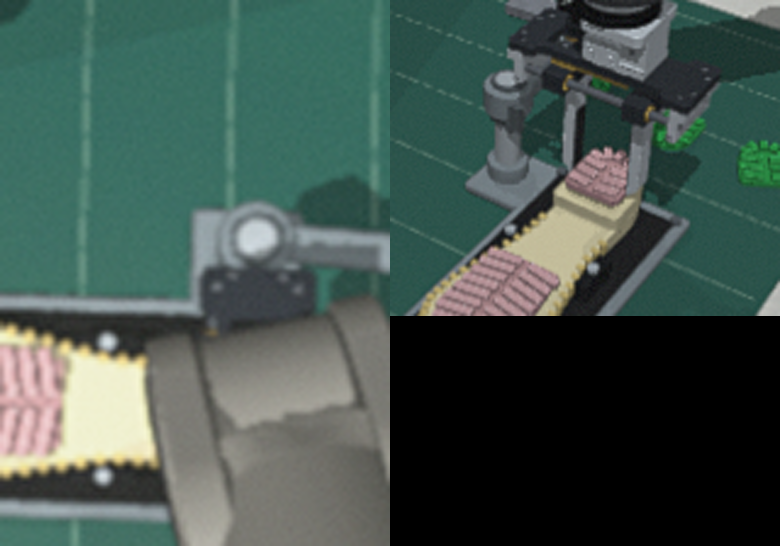

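The side view shows the pad held over the heel, front edge to the toe, possibly pitched a little. I'll lower it with a softer grip so it can settle.

Emit:
carry_out(
  commands=[0.2,0,0.2,0.2,0.3,0.2,0,0.4,0.2,0.3,0.2,0,0.5,0.2,0.3,0.2,0,0.6,0.2,0.3,0.2,0,0.6,0.2,0.3],
  grip_force=6,
)

```text
time_s: 4.75
eef_pos: [0.4673, -0.0563, 0.0536]
tool_rot: [-3.142, -0.0, 1.564]
force: [0.3, 0.4, -0.4]
opening: 0.0557
gripper_force: 6.0
```

```bash
python3 - <<'E'
from h import *
delta([.4675,-.0561,.0535],89.55)
c=read_camera("side");cv2.imwrite("pics/place2.png",cv2.resize(c["color"][185:265,290:390],(800,600)[:2],interpolation=cv2.INTER_CUBIC)[:,:,::-1])
E
```

```text
at [467.3 -56.3  53.6] yaw 89.6 rp [-3.142 -0.   ] q7 -0.25 F [ 0.3  0.4 -0.4] ->dx,dy,dz cm,roll [0.02 0.02 0.01 0.05]
```

View pics/place2.png

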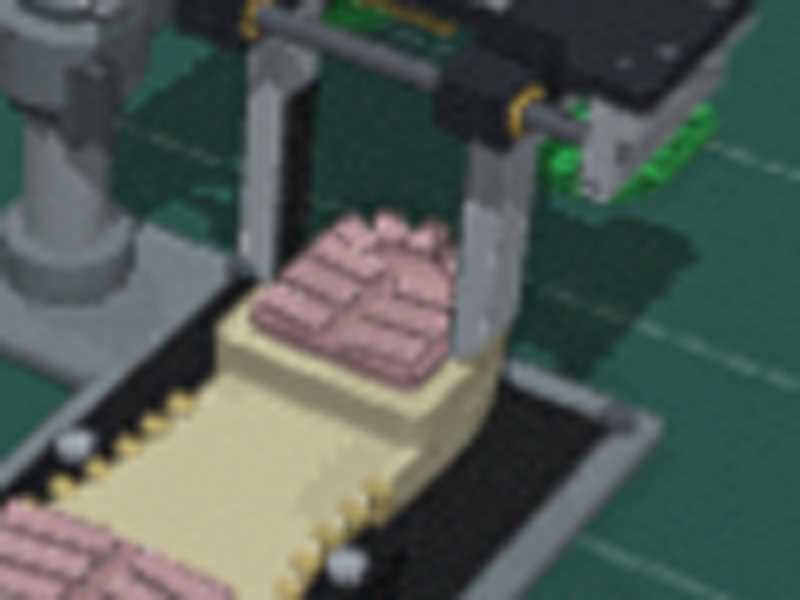

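Emit:
carry_out(
  commands=[0,0,0.15,0,0.3,0,0,0.3,0,0.3,0,0,0.3,0,0.8,0,0,0.3,0,0.8,0,0,-0.5,0,0.9,0,0,-4,0,0.9,0,0,-8,0,0.9,0,0,-13,0,1],
)

```text
time_s: 5.6
eef_pos: [0.4663, -0.056, 0.1848]
tool_rot: [-3.14, -0.001, 1.564]
force: [0.6, -0.3, -0.6]
opening: 0.0895
gripper_force: 0.0
```

```bash
python3 - <<'E'
from h import *
delta([.5702,-.1708,.21],225)
E
```

```text
at [466.3 -56.  184.8] yaw 89.62 rp [-3.14e+00 -1.00e-03] q7 -0.11 F [ 0.6 -0.3 -0.6] ->dx,dy,dz cm,roll [ -11.41   10.46   -2.52 -135.38]
```

Emit:
carry_out(
  commands=[0,0,-3,-8,1,-3,2.7,-3,-17,1,-6,5.3,-3,-25,1,-9,8,-3,-34,1,-11.4,10.5,-3,-43,1,-11.4,10.5,-3,-51,1,-11.4,10.5,-3,-60,1,-11.4,10.5,-3,-68,1],
)

```text
time_s: 6.4
eef_pos: [0.5715, -0.1711, 0.214]
tool_rot: [3.141, -0.0, 2.756]
force: [0.3, -0.9, 0.6]
opening: 0.0937
gripper_force: 0.0
```

```bash
python3 - <<'E'
from h import *
delta([.5702,-.1708,.19],225)
c=read_camera("top");H=hsv(c).astype(int);h,s,v=H[...,0],H[...,1],H[...,2]
a=cv2.resize(c["color"][215:290,245:345],(800,600),interpolation=cv2.INTER_CUBIC);cv2.imwrite("pics/pad3.png",a[:,:,::-1])
def sub(m,box):
    o=np.zeros_like(m);x0,y0,x1,y1=box;o[y0:y1,x0:x1]=m[y0:y1,x0:x1];return o
pk=sub(((h>165)|(h<10))&(s>35)&(v>90),(262,230,320,280))
for k in blobs(pk,60):
    P=plane(c,k.reshape(-1,2),.060)*1000;r=cv2.minAreaRect(P.astype(np.float32));print("pad",np.round(r[0],1),np.round(r[1],1),round(r[2],2),P.min(0),P.max(0))
pc=sub((((h>18)&(h<36)&(s>20)&(s<110)&(v>170))|pk),(278,230,320,280))
for k in blobs(pc,60):
    P=plane(c,k.reshape(-1,2),.050)*1000;print("heel",P.min(0),P.max(0))
E
```

```text
at [ 571.5 -171.1  214. ] yaw 157.91 rp [ 3.141 -0.   ] q7 1.18 F [ 0.3 -0.9  0.6] ->dx,dy,dz cm,roll [ 1.300e-01 -2.000e-02  2.400e+00 -6.709e+01]
pad [468.5 -61.1] [53.1 60.9] 1.26 [441.60937759 -91.62924132] [494.96012217 -30.2094834 ]
heel [433.15658038 -97.64851811] [502.63492063 -22.58941505]
```

View pics/pad3.png

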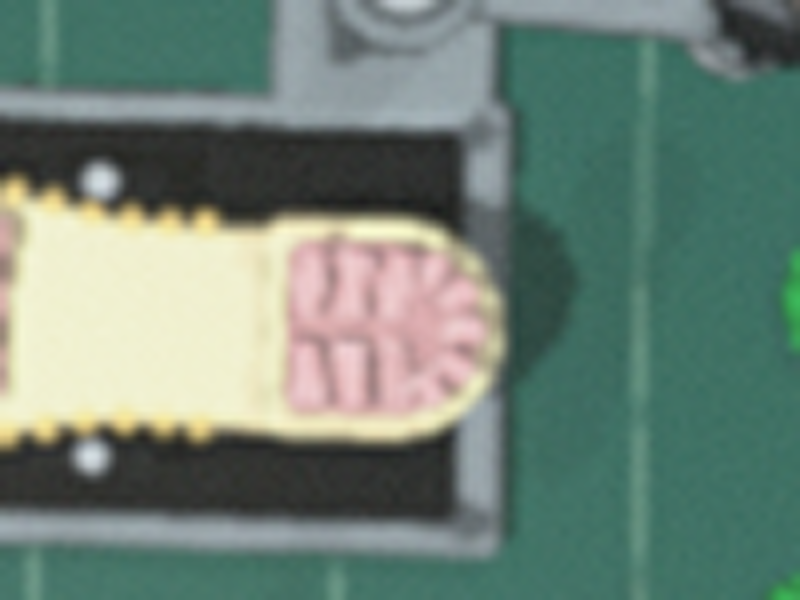

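The pad lies flat, round end to the heel's back, margins about equal (sides 24/25 crop px; front and back within about 1 mm of even). Next is the knob.

Emit:
carry_out(
  commands=[0.1,0,0,-8.5,1,0.1,0,0,-17,1,0.1,0,0,-25.5,1,0.1,0,1,-34,1,0.1,0,2,-42.5,1,0.1,0,3,-51,1,0.1,0,4,-59.5,1,0.1,0,4,-67,1],
)

```text
time_s: 7.25
eef_pos: [0.5698, -0.1706, 0.1729]
tool_rot: [3.14, -0.001, -2.361]
force: [-0.0, -1.0, 0.5]
opening: 0.0943
gripper_force: 0.0
```

```bash
python3 - <<'E'
from h import *
delta([.5702,-.1708,.142],225)
E
```

```text
at [ 569.8 -170.6  172.9] yaw -135.28 rp [ 3.14e+00 -1.00e-03] q7 2.22 F [-0.  -1.   0.5] ->dx,dy,dz cm,roll [-0.02 -0.04  3.09 -0.28]
```

Emit:
carry_out(
  commands=[0,0,1.5,0,1,0,0,3,0,1,0,0,3,0,0.2,0,0,3,0,0.2,0,0,3,0,0.2,0,0,3,0,0.2,0,0,3,0,0.2,0,0,3,0,0.2],
  grip_force=25,
)

```text
time_s: 8.05
eef_pos: [0.5707, -0.1707, 0.1439]
tool_rot: [-3.141, 0.0, -2.364]
force: [-0.5, -0.2, 0.5]
opening: 0.0491
gripper_force: 0.0
```

```bash
python3 - <<'E'
from h import *
s=sense();print(s["opening"],s["gripper_force"])
p=np.array(s["eef_pos"]);y=s["tool_rot"][2]
post=np.array([.5772,-.0607]);r=p[:2]-post;R=np.hypot(*r);th=np.arctan2(-r[1],-r[0]);print("R",R,"swing",th)
end=-np.radians(.45)
delta([*(post+.110*np.array([-np.cos(end),-np.sin(end)])),p[2]],np.degrees(y-(th-end)))
tot=np.degrees(th-end);n=0
for a in np.r_[np.arange(8,tot,8),tot+0,tot+1]:
    t=th-np.radians(a);q=post+R*np.array([-np.cos(t),-np.sin(t)]);d=q-p[:2]
    print(round(a,1),np.round([100*(d[0]*np.cos(y)+d[1]*np.sin(y)),100*(d[0]*np.sin(y)-d[1]*np.cos(y))],2))
E
```

```text
0.04913152041487087 0.0
R 0.11022282382579737 swing 1.5120960436128916
at [ 570.7 -170.7  143.9] yaw -135.45 rp [-3.141  0.   ] q7 2.19 F [-0.5 -0.2  0.5] ->dx,dy,dz cm,roll [-0.4  15.17 -0.   87.09]
8.0 [0.95 1.21]
16.0 [1.72 2.54]
24.0 [2.3  3.97]
32.0 [2.67 5.46]
40.0 [2.83 6.99]
48.0 [2.78 8.52]
56.0 [ 2.52 10.04]
64.0 [ 2.05 11.5 ]
72.0 [ 1.37 12.88]
80.0 [ 0.52 14.16]
87.1 [-0.39 15.18]
88.1 [-0.52 15.32]
```

Emit:
carry_out(
  commands=[0,0,0,0,0.2,0,0,0,0,0.2,0.95,1.2,0,8,0.2,1.7,2.55,0,16,0.2,2.3,3.95,0,24,0.2,2.65,5.45,0,32,0.2,2.85,7,0,40,0.2,2.8,8.5,0,48,0.2],
)

```text
time_s: 8.85
eef_pos: [0.4913, -0.13, 0.1439]
tool_rot: [-3.141, 0.002, 3.075]
force: [5.8, -1.7, -6.1]
opening: 0.0414
gripper_force: 25.0
```

```bash
cat > arc.py <<'E'
from h import *
s=sense();print(s["opening"],s["gripper_force"],s["force"])
p=np.array(s["eef_pos"]);y=s["tool_rot"][2]
post=np.array([.5772,-.0607]);r=p[:2]-post;R=np.hypot(*r);th=np.arctan2(-r[1],-r[0]);print("R",R,"swing",th)
end=-np.radians(.45);delta(p,np.degrees(y))
tot=np.degrees(th-end);R=.1102
for a in np.r_[np.arange(0,tot,8),tot+0,tot+1,tot+2]:
    t=th-np.radians(a);q=post+R*np.array([-np.cos(t),-np.sin(t)]);d=q-p[:2]
    print(round(a,1),np.round([100*(d[0]*np.cos(y)+d[1]*np.sin(y)),100*(d[0]*np.sin(y)-d[1]*np.cos(y))],2))
E
python3 arc.py
```

```text
0.04139219558441228 24.994715452194214 [ 5.7807335  -1.73434673 -6.10976918]
R 0.11030945779940733 swing 0.6788576720961209
at [ 491.3 -130.   143.9] yaw 176.2 rp [-3.141e+00  2.000e-03] q7 1.42 F [ 5.8 -1.7 -6.1] ->dx,dy,dz cm,roll [ 0.  0. -0. -0.]
0.0 [-0.01  0.01]
8.0 [0.95 1.21]
16.0 [1.74 2.53]
24.0 [2.33 3.95]
32.0 [2.72 5.43]
39.3 [2.89 6.84]
40.3 [2.9  7.03]
41.3 [2.91 7.22]
```

Emit:
carry_out(
  commands=[0.95,1.2,0,8,0.2,1.75,2.55,0,16,0.2,2.35,3.95,0,24,0.2,2.7,5.45,0,32,0.2,2.9,6.85,0,39,0.2,2.9,7.1,0,40,0.2,2.9,7.2,0,40,0.2,2.9,7.2,0,40,0.2],
)

```text
time_s: 9.65
eef_pos: [0.4671, -0.0586, 0.144]
tool_rot: [-3.14, 0.003, 2.382]
force: [4.3, -16.3, -0.3]
opening: 0.0416
gripper_force: 25.0
```

```bash
python3 arc.py
```

```text
0.04156245355774226 24.998036921024323 [  4.34622126 -16.25111144  -0.30822746]
R 0.11015625433115098 swing -0.019173653520360847
at [467.1 -58.6 144. ] yaw 136.5 rp [-3.14e+00  3.00e-03] q7 0.64 F [  4.3 -16.3  -0.3] ->dx,dy,dz cm,roll [ 0.  0. -0. -0.]
-0.6 [-0.08 -0.09]
0.4 [0.05 0.05]
1.4 [0.18 0.19]
```

At the stop: 16 N of reaction and swing about 0. Now tightening.

Emit:
carry_out(
  commands=[-0.05,-0.05,0,0,0.2,-0.05,-0.05,0.03,8.5,0.2,-0.05,-0.05,0.06,17,0.2,-0.05,-0.05,0.08,25.5,0.2,-0.05,-0.05,0.11,34,0.2,-0.05,-0.05,0.14,42.5,0.2,-0.05,-0.05,0.17,51,0.2,-0.05,-0.05,0.2,59.5,0.2],
  grip_force=38,
)

```text
time_s: 10.45
eef_pos: [0.4676, -0.0592, 0.1422]
tool_rot: [3.138, 0.002, 1.338]
force: [5.8, -15.3, -0.8]
opening: 0.0411
gripper_force: 37.9
```

```bash
cat > st.py <<'E'
from h import *
s=sense();p=np.array(s["eef_pos"])
print("t",s["time_s"],"p",np.round(p*1000,1),"yaw",round(np.degrees(s["tool_rot"][2]),1),"q7",round(s["qpos"][6],3),"F",np.round(s["force"],1),"T",np.round(s["torque"],2),"tau7",round(s["tau"][6],2),"open",round(s["opening"],4))
E
python3 st.py
```

```text
t 10.45 p [467.6 -59.2 142.2] yaw 76.6 q7 -0.36 F [  5.8 -15.3  -0.8] T [-3.91 -1.73  0.21] tau7 4.47 open 0.0411
```

Emit:
carry_out(
  commands=[0,0,0.03,8.5,0.2,0,0,0.06,17,0.2,0,0,0.08,25.5,0.2,0,0,0.11,34,0.2,0,0,0.14,42.5,0.2,0,0,0.17,51,0.2,0,0,0.17,51,0.2],
)

```text
time_s: 11.15
eef_pos: [0.4673, -0.0596, 0.1405]
tool_rot: [3.138, -0.001, 0.447]
force: [2.2, -16.6, 2.5]
opening: 0.0411
gripper_force: 38.0
```

```bash
python3 st.py
```

```text
t 11.15 p [467.3 -59.6 140.5] yaw 25.6 q7 -1.22 F [  2.2 -16.6   2.5] T [-4.88 -1.15  0.18] tau7 -4.28 open 0.0411
```

Emit:
carry_out(
  commands=[0,0,0.03,8,0.2,0,0,0.05,16,0.2,0,0,0.08,24,0.2,0,0,0.11,32,0.2,0,0,0.11,32,0.2],
)

```text
time_s: 11.65
eef_pos: [0.4671, -0.0599, 0.1399]
tool_rot: [3.138, -0.002, -0.111]
force: [-2.4, -19.5, 17.1]
opening: 0.0414
gripper_force: 38.0
```

```bash
python3 st.py
```

```text
t 11.65 p [467.1 -59.9 139.9] yaw -6.3 q7 -1.761 F [ -2.4 -19.5  17.1] T [-5.15  0.52  0.19] tau7 -4.05 open 0.0414
```

Upward force of 17 N: the knob has stopped sinking as expected, so the limiter or the foot may be working. I'll let go and look at the marks; I need to regrip anyway.

Emit:
carry_out(
  commands=[0,0,-0.05,0,1,0,0,-0.05,0,1,0,0,-0.05,0,1,0,0,-3,0,1,0,0,-7,0,1,0,5,-7,-8.5,1,0,10,-7,-17,1,0,14,-7,-25.5,1],
)

```text
time_s: 12.45
eef_pos: [0.4541, -0.1804, 0.2092]
tool_rot: [3.141, -0.001, 0.271]
force: [1.4, -0.2, -0.1]
opening: 0.0939
gripper_force: 0.0
```

```bash
python3 st.py; python3 - <<'E'
from h import *
c=read_camera("top");d=read_camera("side")
px=proj(c,[[.467,-.0595,.16]])[0];pd=proj(d,[[.467,-.0595,.16]])[0];print(px,pd)
f=lambda c,p:cv2.resize(c["color"][int(p[1])-18:int(p[1])+19,int(p[0])-18:int(p[0])+19],(400,400),interpolation=cv2.INTER_CUBIC)
cv2.imwrite("pics/knob4.png",np.hstack([f(c,px),f(d,pd)])[:,:,::-1])
E
```

```text
t 12.45 p [ 454.1 -180.4  209.2] yaw 15.5 q7 -1.081 F [ 1.4 -0.2 -0.1] T [-0.04 -0.08  0.03] tau7 -7.01 open 0.0939
[294.60345055 257.32594285] [339.63223054 187.22884214]
```

View pics/knob4.png

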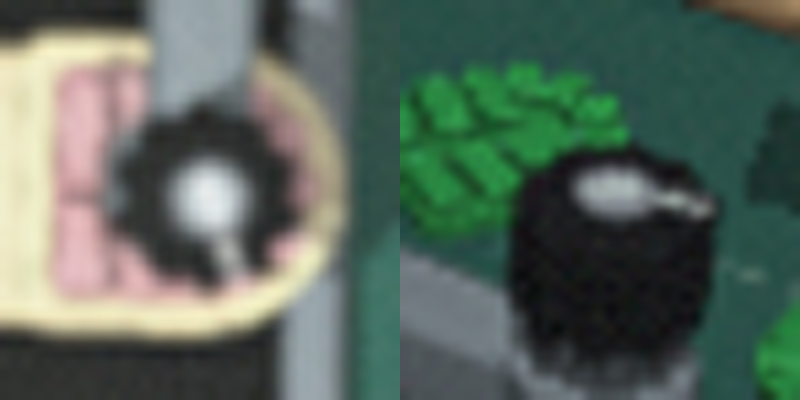

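```bash
python3 - <<'E'
from h import *
out=[]
for n,p in(("top",(294.6,257.3)),("side",(339.6,187.2))):
    a=np.mean([read_camera(n)["color"].astype(float) for _ in range(12)],0).mean(2)
    y,x=int(p[1]),int(p[0]); w=a[y-10:y+11,x-10:x+11]
    lo=170 if n=="top" else 120
    print(n,w.max()); k=w.max()
    out.append(np.clip((cv2.resize(w,(400,400),interpolation=cv2.INTER_CUBIC)-lo)/(k-lo)*255,0,255).astype(np.uint8))
cv2.imwrite("pics/scr5.png",np.hstack(out))
E
python3 -c "
from h import *
delta([.4673,-.0593,.19],120)"
```

```text
top 230.91666666666666
side 175.30555555555554
at [ 454.2 -179.4  208.8] yaw 15.18 rp [-3.141 -0.   ] q7 -1.09 F [ 0.1  0.3 -0.5] ->dx,dy,dz cm,roll [   4.41  -11.25    1.88 -104.82]
```

View pics/scr5.png

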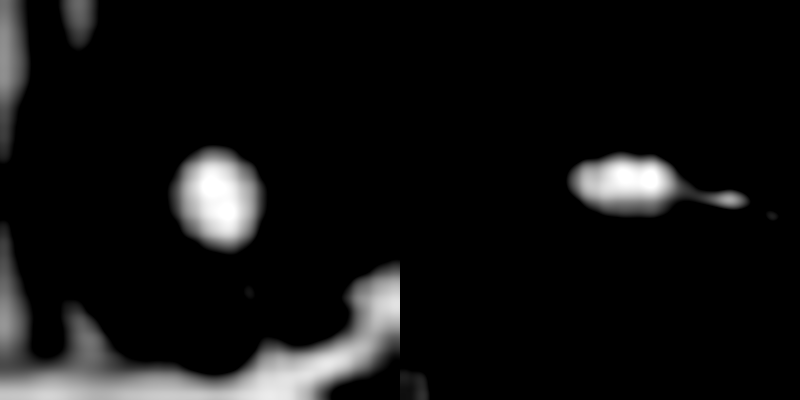

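In the top view the ridge on the screw end lines up with the knob's mark (both about 19° off image-vertical), so there has been no slip yet. I'll regrip and keep tightening.

Emit:
carry_out(
  commands=[0,0,0,-8.5,1,0,0,0,-17,1,0,0,0,-25.5,1,0.9,-2.2,0,-34,1,1.8,-4.5,0,-42.5,1,2.7,-6.8,0,-51,1,3.6,-9,0,-59.5,1,4.4,-11.25,0,-68,1],
)

```text
time_s: 14.55
eef_pos: [0.4673, -0.0584, 0.2089]
tool_rot: [3.141, -0.0, 1.458]
force: [0.7, 0.1, 0.2]
opening: 0.094
gripper_force: 0.0
```

```bash
python3 -c "
from h import *
delta([.4673,-.0595,.1395],100)"
```

```text
at [467.3 -58.4 208.9] yaw 83.52 rp [ 3.141 -0.   ] q7 -0.17 F [0.7 0.1 0.2] ->dx,dy,dz cm,roll [-1.100e-01  1.000e-02  6.940e+00 -1.648e+01]
```

Emit:
carry_out(
  commands=[-0.1,0,3,-8,1,-0.1,0,5.5,-16,1,-0.1,0,6.9,-16,1,-0.1,0,6.9,-16,1,-0.1,0,6.9,-16,0.2,-0.1,0,6.9,-16,0.2,-0.1,0,6.9,-16,0.2,-0.1,0,6.9,-16,0.2],
  grip_force=38,
)

```text
time_s: 15.35
eef_pos: [0.4674, -0.0604, 0.1405]
tool_rot: [3.14, 0.0, 1.731]
force: [-0.3, 0.4, -0.2]
opening: 0.0655
gripper_force: 0.0
```

Emit:
carry_out(
  commands=[0,0,0,0,0.2,0,0,0,0,0.2,0,0,0,0,0.2,0,0,0,0,0.2,0,0,0,0,0.2],
)

```text
time_s: 15.85
eef_pos: [0.4672, -0.0603, 0.1399]
tool_rot: [3.141, -0.0, 1.731]
force: [-0.1, 0.0, 0.7]
opening: 0.0414
gripper_force: 38.0
```

```bash
python3 st.py
```

```text
t 15.85 p [467.2 -60.3 139.9] yaw 99.2 q7 0.052 F [-0.1  0.   0.7] T [-0.02 -0.11 -0.01] tau7 0.0 open 0.0414
```

Emit:
carry_out(
  commands=[0,0,0.02,8,0.2,0,0,0.03,10,0.2,0,0,0.03,10,0.2],
)

```text
time_s: 16.15
eef_pos: [0.4673, -0.0604, 0.1399]
tool_rot: [3.141, 0.0, 1.555]
force: [-1.1, -0.7, 6.1]
opening: 0.0412
gripper_force: 38.0
```

```bash
python3 st.py
```

```text
t 16.15 p [467.3 -60.4 139.9] yaw 89.1 q7 -0.118 F [-1.1 -0.7  6.1] T [-0.23  0.17  0.29] tau7 -1.53 open 0.0412
```

Emit:
carry_out(
  commands=[0,0,0.02,8,0.2,0,0,0.03,10,0.2,0,0,0.03,10,0.2],
)

```text
time_s: 16.45
eef_pos: [0.4675, -0.0604, 0.1398]
tool_rot: [3.141, 0.0, 1.381]
force: [-0.1, -1.1, 7.9]
opening: 0.0412
gripper_force: 38.0
```

```bash
python3 st.py
```

```text
t 16.45 p [467.5 -60.4 139.8] yaw 79.1 q7 -0.287 F [-0.1 -1.1  7.9] T [-0.28  0.27  0.42] tau7 -1.61 open 0.0412
```

Emit:
carry_out(
  commands=[0,0,0.02,8,0.2,0,0,0.03,10,0.2,0,0,0.03,10,0.2],
)

```text
time_s: 16.75
eef_pos: [0.4676, -0.0603, 0.1397]
tool_rot: [3.14, -0.0, 1.206]
force: [-2.8, -0.7, 14.4]
opening: 0.0411
gripper_force: 38.0
```

```bash
python3 st.py
```

```text
t 16.75 p [467.6 -60.3 139.7] yaw 69.1 q7 -0.456 F [-2.8 -0.7 14.4] T [-0.09  0.77  0.12] tau7 -1.33 open 0.0411
```

Torque peaked at 0.42 and has fallen to 0.12, so the limiter is climbing out. About 25° more finishes the notch.

Emit:
carry_out(
  commands=[0,0,-0.02,5,0.2,0,0,-0.03,9,0.2,0,0,-0.03,9,0.2],
)

```text
time_s: 17.05
eef_pos: [0.4677, -0.0603, 0.1398]
tool_rot: [3.141, -0.001, 1.048]
force: [-0.2, -0.6, 8.7]
opening: 0.0411
gripper_force: 38.0
```

```bash
python3 st.py
```

```text
t 17.05 p [467.7 -60.3 139.8] yaw 60.0 q7 -0.608 F [-0.2 -0.6  8.7] T [-0.07  0.23 -0.03] tau7 -1.91 open 0.0411
```

Emit:
carry_out(
  commands=[0,0,0,5,0.2,0,0,0,9,0.2,0,0,0,9,0.2],
)

```text
time_s: 17.35
eef_pos: [0.4677, -0.0604, 0.1398]
tool_rot: [3.141, -0.001, 0.89]
force: [0.0, -1.2, 7.8]
opening: 0.0412
gripper_force: 38.0
```

```bash
python3 st.py
```

```text
t 17.35 p [467.7 -60.4 139.8] yaw 51.0 q7 -0.76 F [ 0.  -1.2  7.8] T [-0.18 -0.02 -0.07] tau7 -1.83 open 0.0412
```

Emit:
carry_out(
  commands=[0,0,0,4,0.2,0,0,0,8,0.2,0,0,0,8,0.2],
)

```text
time_s: 17.65
eef_pos: [0.4677, -0.0605, 0.1398]
tool_rot: [3.141, -0.001, 0.751]
force: [-0.2, -0.1, 7.6]
opening: 0.0414
gripper_force: 38.0
```

```bash
python3 st.py
```

```text
t 17.65 p [467.7 -60.5 139.8] yaw 43.0 q7 -0.895 F [-0.2 -0.1  7.6] T [-0.34  0.09  0.29] tau7 -2.16 open 0.0414
```

Torque is up again, so the ball has snapped into the next notch. Letting go now.

Emit:
carry_out(
  commands=[0,0,-0.02,-2,0.2,0,0,-0.02,-2,1,0,0,-0.02,-2,1,0,0,-0.02,-2,1,0,0,-3,-2,1,0,0,-7,-2,1,3.5,3.5,-7,-2,1,7,7,-7,-2,1],
)

```text
time_s: 18.45
eef_pos: [0.5679, -0.064, 0.2119]
tool_rot: [3.138, -0.002, 0.787]
force: [0.1, -0.3, 0.4]
opening: 0.0925
gripper_force: 0.0
```

Emit:
carry_out(
  commands=[0,2.5,0,0,1,-2,4,0,0,1,-2,4,0,0,1,-2,4,0,0,1],
)

```text
time_s: 18.85
eef_pos: [0.58, -0.1061, 0.2089]
tool_rot: [-3.141, 0.0, 0.787]
force: [0.4, 0.4, -0.1]
opening: 0.094
gripper_force: 0.0
```

```bash
python3 st.py; python3 - <<'E'
from h import *
out=[];q=[]
for n,p in(("top",(294.6,257.3)),("side",(339.6,187.2))):
    a=np.mean([read_camera(n)["color"].astype(float) for _ in range(12)],0)
    y,x=int(p[1]),int(p[0]); q.append(cv2.resize(np.clip(a[y-18:y+19,x-18:x+19],0,255),(400,300) if 0 else (300,300),interpolation=cv2.INTER_CUBIC)); w=a.mean(2)[y-10:y+11,x-10:x+11]; k=w.max();lo=k-60;print(k)
    out.append(cv2.cvtColor(np.clip((cv2.resize(w,(300,300),interpolation=cv2.INTER_CUBIC)-lo)/60*255,0,255).astype(np.uint8),cv2.COLOR_GRAY2RGB))
cv2.imwrite("pics/end6.png",np.vstack([np.hstack(q),np.hstack(out)])[:,:,::-1])
E
```

```text
t 18.85 p [ 580.  -106.1  208.9] yaw 45.1 q7 -0.789 F [ 0.4  0.4 -0.1] T [ 0.   -0.03 -0.  ] tau7 0.2 open 0.094
223.94444444444446
179.5[ WARN:0@13.918] global loadsave.cpp:1063 imwrite_ Unsupported depth image for selected encoder is fallbacked to CV_8U.
```

View pics/end6.png

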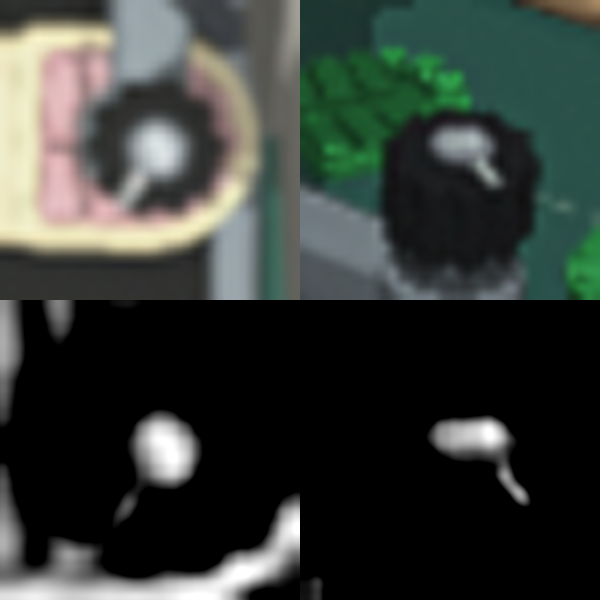

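The mark has moved about 54° clockwise while the screw end's ridge stayed near its old direction. That is one notch of slip, the arm is home and the pad is under the foot. Handing in.

```bash
python3 -c "
from rig import *
print(sign_off())"
```

```text
the job is handed in; nothing more can be done
None
```

The heel pad lies on the heel with near-even margins (about 1 mm, at most 2 mm, too far back). The press arm is home on its stop, the knob was tightened to one click by the torque and mark readings and let go, and the job was handed in at about 19 to 20 s; no verdict came back.

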